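Set the status tags on the vial rack board

TASK

Make the tag board agree with the racks: a tag in front of a completely full vial rack must lean back towards its rack and show its round disc, and a tag in front of a rack that is not full must lean towards the robot and show its narrow bar. With a fingertip, gently push over only the tags that are wrong until they fall to the other side; leave the right ones as they are, grasp nothing, and do not disturb the racks or the other things on the bench.

Things in the scene. Friction and masses are not known exactly. Their poses are not given: they have to be found in the camera images.
- board: grey plate fixed on the bench, 300 (x) x 420 (y) x 6 mm thick; origin under its centre, x axis pointing from the tag row towards the racks, y along the row. It carries four bays side by side, 100 mm apart along y (at board y = -150, -50, 50, 150 mm): a hinged tag 70 mm on the -x side of the centre, and behind it (about 95 mm on the +x side) a vial rack
- mount_a: aluminium hinge bracket of tag A, 34 (x) x 60 (y) x 26 mm high, fixed on the board; origin under its centre (on the board's top, 6 mm above the bench), axes as the board's. The hinge line runs along its y axis, 20 mm above its origin. It may stand in any bay
- mount_b: aluminium hinge bracket of tag B, 34 (x) x 60 (y) x 26 mm high, fixed on the board; origin under its centre (on the board's top, 6 mm above the bench), axes as the board's. The hinge line runs along its y axis, 20 mm above its origin. It may stand in any bay
- mount_c: aluminium hinge bracket of tag C, 34 (x) x 60 (y) x 26 mm high, fixed on the board; origin under its centre (on the board's top, 6 mm above the bench), axes as the board's. The hinge line runs along its y axis, 20 mm above its origin. It may stand in any bay
- mount_d: aluminium hinge bracket of tag D, 34 (x) x 60 (y) x 26 mm high, fixed on the board; origin under its centre (on the board's top, 6 mm above the bench), axes as the board's. The hinge line runs along its y axis, 20 mm above its origin. It may stand in any bay
- tag_a (a joint): angle of tag A, a 30 g white plate 44 mm wide, 4 mm thick, free edge 60 mm from the hinge. 0: leans 35 deg from upright to the mount's -x (robot), edge 34 mm out from and 49 mm above the hinge, narrow bar shown; 0.61: upright; 1.22: leans 35 deg to +x (racks), round disc shown. No spring, little friction: once past upright it falls to its hard stop and stays
- tag_b (a joint): angle of tag B, a 30 g white plate 44 mm wide, 4 mm thick, free edge 60 mm from the hinge. 0: leans 35 deg from upright to the mount's -x (robot), edge 34 mm out from and 49 mm above the hinge, narrow bar shown; 0.61: upright; 1.22: leans 35 deg to +x (racks), round disc shown. No spring, little friction: once past upright it falls to its hard stop and stays
- tag_c (a joint): angle of tag C, a 30 g white plate 44 mm wide, 4 mm thick, free edge 60 mm from the hinge. 0: leans 35 deg from upright to the mount's -x (robot), edge 34 mm out from and 49 mm above the hinge, narrow bar shown; 0.61: upright; 1.22: leans 35 deg to +x (racks), round disc shown. No spring, little friction: once past upright it falls to its hard stop and stays
- tag_d (a joint): angle of tag D, a 30 g white plate 44 mm wide, 4 mm thick, free edge 60 mm from the hinge. 0: leans 35 deg from upright to the mount's -x (robot), edge 34 mm out from and 49 mm above the hinge, narrow bar shown; 0.61: upright; 1.22: leans 35 deg to +x (racks), round disc shown. No spring, little friction: once past upright it falls to its hard stop and stays
- rack_full_1: white plastic vial rack, 92 (x) x 80 (y) x 30 mm high, black-capped vials in it reach 49 mm above its underside; full: a vial in all 12 pockets. Stands loose on the board in one of the four bays, behind that bay's tag; its near wall is about 75 mm or more beyond the free edge of a tag that leans towards it. Origin under its centre
- rack_full_2: white plastic vial rack, 92 (x) x 80 (y) x 30 mm high, black-capped vials in it reach 49 mm above its underside; full: a vial in all 12 pockets. Stands loose on the board in one of the four bays, behind that bay's tag; its near wall is about 75 mm or more beyond the free edge of a tag that leans towards it. Origin under its centre
- rack_part: white plastic vial rack, 92 (x) x 80 (y) x 30 mm high, black-capped vials in it reach 49 mm above its underside; only 4 of its 12 pockets hold vials: not full. Stands loose on the board in one of the four bays, behind that bay's tag; its near wall is about 75 mm or more beyond the free edge of a tag that leans towards it. Origin under its centre
- rack_empty: white plastic vial rack, 92 (x) x 80 (y) x 30 mm high, black-capped vials in it reach 49 mm above its underside; no vials: not full. Stands loose on the board in one of the four bays, behind that bay's tag; its near wall is about 75 mm or more beyond the free edge of a tag that leans towards it. Origin under its centre
- vial_1: loose capped glass vial, 15 mm across, 46 mm tall, standing between two tags on the board; origin under its centre. Not part of the job
- vial_2: another such vial, between two other tags. Not part of the job
- amber_bottle: amber glass bottle, 54 mm across, 100 mm tall, on the bench beyond the board's +y end; origin under its centre. Not part of the job
- beaker: small glass beaker, 56 mm across, 70 mm tall, on the bench beyond the board's -y end; origin under its centre. Not part of the job
- wrench: steel wrench 130 mm long, lying on the bench between robot and board. Not part of the job
- timer: white bench timer, 55 x 62 x 18 mm, lying between robot and board; origin under its centre. Not part of the job
- septa_jar: small clear jar, 40 mm across, 45 mm tall, beyond the board's +y end; origin under its centre. Not part of the job
Mind the look-alikes: they are no part of the job. What is shaped like the rack_full_1 but pink or purple is not meant.

How it is judged:
By the outcome, as a careful person would: the job done as asked, in the order asked, and still so for the second after the job is handed in, with the robot touching nothing.
It also fails if it takes over 54 s, if anything falls off the work surface, if the arm or the gripper's body presses on something with over 40 N, if the wrist force passes 120 N, or if a joint passes its speed limit or range.

ROBOT

A 6-joint arm with a two-finger parallel gripper is mounted at the origin on the work surface. World frame = base frame: x ahead of the robot, y to its left, z up, the work surface at z = 0. Lengths are in m, angles in degrees, forces in N, time in s.
With the tool pointing down it reaches from about 0.375 to 0.9 m from the base axis. Payload 3.1 kg.
Tool frame: the origin (TCP) lies midway between the tips of the shut fingers; the grasp point (between the pads) lies bot.hold_point_z behind it (bot.hold_point_z is the distance from the TCP to the grasp point, in m); z points along the fingers, y is the direction in which the jaws open and shut (so a half turn about z gives the same grasp; the last joint's range is limited). The gripper opens to 87 mm and grips with 3 to 60 N. Pads are 19 mm wide; open, the fingers measure 117 mm over their backs; the gripper's body (75 mm by 190 mm) begins 51 mm behind the grasp point.
Start: joints at [-84.54, 30.224, 82.088, -0, 67.689, -10.227], TCP at [0.169, -0.602, 0.223] pointing down, gripper open.
Joint ranges: [-176.69, 176.69], [-43.24, 126.21], [12.49, 139.97], [-82, 262], [0, 151.66], [-163.58, 163.58]. Speed limits (degrees/s): [159.86, 159.86, 180, 180, 180, 180].

INTERFACE

Orientations are given as a 3x3 rotation matrix whose columns are the frame's x, y, z axes.
In Python, from rig import bot, vision, hand_in gives the robot as it stands. The module is installed in compiled form; this text tells all that it offers.
- The arm moves only by the shell command python3 -m handwheel 'ROWS'. ROWS is JSON, a list of rows, each an object of numbers: "hand": the gripper's target within -1 to 1 (fully open at 1, half-way at 0, shut at -1); "dx", "dy", "dz": the shift along the world's x, y, z in cm; "wx", "wy", "wz": the turn, a rotation vector about the world's x, y, z in rad. In form: [{"hand": .., "dx": .., "dy": .., "dz": .., "wx": .., "wy": .., "wz": ..}, ...]. A call has 1 to 10 rows; each row shifts and turns the commanded pose from where the row before left it; what a row does not reach is not made up. A row lasts 1/10 s, in which the tool goes at most 50 mm and 8.59 degrees, less where a joint would pass 70% of its speed; a pose out of reach is approached as far as the arm can. A call with a gripper value outside its range is refused whole. The fingers move at their own pace and stop on an object; the grip force is fixed at half the most. Time passes only in rows, so rows that do not move let the fingers close. It gives the time, the measured TCP pose, the force and the opening at its end, in the units of the state.
- bot.read_state(): the state, without advancing time (a new reading comes with each control period).
- vision.capture(name): name is "side" or "top"; returns (picture, depth): 400x640x3 uint8, red, green, blue; 400x640 float32, m along the optical axis (not along the pixel's ray), 0 where there is no reading.
- vision.get_calibration(name): a dict with "fx", "fy", "cx", "cy" (pixels), "rvec" (rotation vector, rad) and "tvec" (3), from world to camera coordinates, as OpenCV has them. Camera axes: x right, y down, z forward; pixel columns grow to the right and rows downward; lengths in m; the calibration is good to about 2 mm. A picture is of the moment at which its call begins. get_calibration takes no time and is no camera call.
- hand_in(): hands the job in, once; it reports no verdict.
The state is a dict: "time_s": time; "joint_positions": joint angles; "qvel": joint speeds; "tau": joint torques, N m; "position": TCP position; "tcp_rot": TCP orientation; "force": force on the tool from outside, world axes, zero at the start; "moment": the same for the moment, N m; "opening": opening from 0.0 (shut) to 1.0 (fully open).
Only numpy, scipy, OpenCV 4.12 (cv2) and the standard library are available. Lean on these libraries where they do the work, as an engineer would, in place of code of your own. Each camera call takes 0.05 s, during which the arm holds its last target.

## Working session

There is one attempt and no reset: what is moved stays moved. The work goes in short steps, Python scripts to look and compute and a shell command to move; the robot and the scene stay as the last step left them, time stands still between calls to the robot, and variables do not carry over. Pictures are saved under pics/ and viewed, and the job is handed in when it is done.

```bash
mkdir -p pics
cat > h.py <<'E'
import numpy as np, cv2
from rig import bot, vision, hand_in
def cap(n,f=None):
    p,d=vision.capture(n)
    if f: cv2.imwrite('pics/'+f,cv2.cvtColor(p,cv2.COLOR_RGB2BGR))
    return p,d
def cal(n):
    c=vision.get_calibration(n);R=cv2.Rodrigues(np.array(c['rvec'],float))[0];return c,R,np.array(c['tvec'],float).ravel()
def ray(n,u,v,z):
    c,R,t=cal(n);d=R.T@np.array([(u-c['cx'])/c['fx'],(v-c['cy'])/c['fy'],1]);o=-R.T@t
    return o+d*(z-o[2])/d[2]
def pts(n,d):
    c,R,t=cal(n);v,u=np.mgrid[:d.shape[0],:d.shape[1]]
    P=np.stack([(u-c['cx'])/c['fx']*d,(v-c['cy'])/c['fy']*d,d],-1)-t
    return P@R
E
python3 - <<'E'
from h import *
for n in('top','side'):
    p,d=cap(n,n+'1.png');np.savez(n+'1.npz',p=p,d=d)
    c,R,t=cal(n);print(n,c['fx'],-R.T@t,R[2])
s=bot.read_state();print({k:np.round(v,3) for k,v in s.items()},bot.hold_point_z)
E
```

```text
top 461.6086714156749 [0.42007294 0.0287337  1.08306727] [ 0.13781095  0.01264042 -0.99037789]
side 495.6526593269986 [ 0.47884688 -0.95377102  0.60527558] [ 0.07484928  0.86332443 -0.49906765]
{'time_s': np.float64(0.1), 'joint_positions': array([-8.4540e+01,  3.0275e+01,  8.2150e+01, -1.0000e-03,  6.7688e+01,
       -1.0226e+01]), 'qvel': array([ 0.102, -0.146, -0.156,  0.026, -0.058, -0.023]), 'tau': array([-1.0000e-03, -4.4099e+01, -1.7715e+01,  6.4000e-02,  5.3000e-02,
       -0.0000e+00]), 'position': array([ 0.169, -0.601,  0.222]), 'tcp_rot': array([[ 0.963,  0.27 , -0.   ],
       [ 0.27 , -0.963,  0.002],
       [ 0.   , -0.002, -1.   ]]), 'force': array([-0.322,  0.374, -1.239]), 'moment': array([ 0.008, -0.042, -0.053]), 'opening': np.float64(1.0)} 0.0187
```

View pics/top1.png

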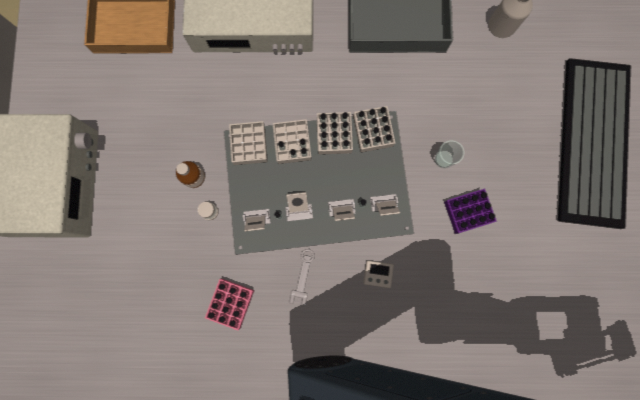

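View pics/side1.png

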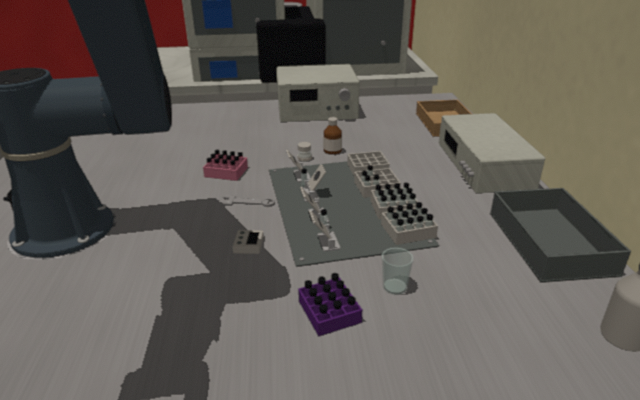

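Run:
```python
from h import *
a=cv2.imread('pics/top1.png')[100:260,220:420];cv2.imwrite('pics/z1.png',cv2.resize(a,None,fx=3.7,fy=3.7,interpolation=cv2.INTER_CUBIC))
p=np.load('top1.npz')['p'];d=np.load('top1.npz')['d'];P=pts('top',d)
# board corners
hsv=cv2.cvtColor(p,cv2.COLOR_RGB2HSV)
Z=P[...,2]
print('z board',np.median(Z[170:185,250:280]), 'bench',np.median(Z[300:320,100:180]))
for (u,v) in [(240,247),(408,228),(230,122),(395,113)]: print(u,v,ray('top',u,v,.006).round(3))
# things standing above board in tag row
m=(Z>.02)&(Z<.2)&(d>0);m[:165]=0;m[240:]=0;m[:,:235]=0;m[:,410:]=0
n,l,s,c=cv2.connectedComponentsWithStats(m.astype('uint8'))
for i in range(1,n):
    if s[i,4]>8:
        q=P[l==i];print(s[i],q.min(0).round(3),q.max(0).round(3),q.mean(0).round(3))
```

```text
z board 0.00613750158981787 bench -0.00042207989730434905
240 247 [0.467 0.215 0.006]
408 228 [ 0.513 -0.177  0.006]
230 122 [0.769 0.247 0.006]
395 113 [ 0.791 -0.152  0.006]
[286 192  26  24 418] [0.539 0.049 0.023] [0.586 0.107 0.08 ] [0.564 0.079 0.052]
[372 197  29  19 324] [ 0.535 -0.151  0.02 ] [ 0.582 -0.092  0.079] [ 0.557 -0.123  0.052]
[360 199   7   8  45] [ 0.56  -0.076  0.027] [ 0.574 -0.062  0.057] [ 0.566 -0.069  0.048]
[330 202  25  19 317] [ 0.524 -0.05   0.02 ] [0.57  0.006 0.079] [ 0.545 -0.024  0.052]
[243 212  26  19 318] [0.501 0.148 0.021] [0.546 0.205 0.079] [0.522 0.175 0.051]
[275 212   7   7  42] [0.532 0.118 0.024] [0.544 0.13  0.057] [0.538 0.124 0.047]
```

View pics/z1.png

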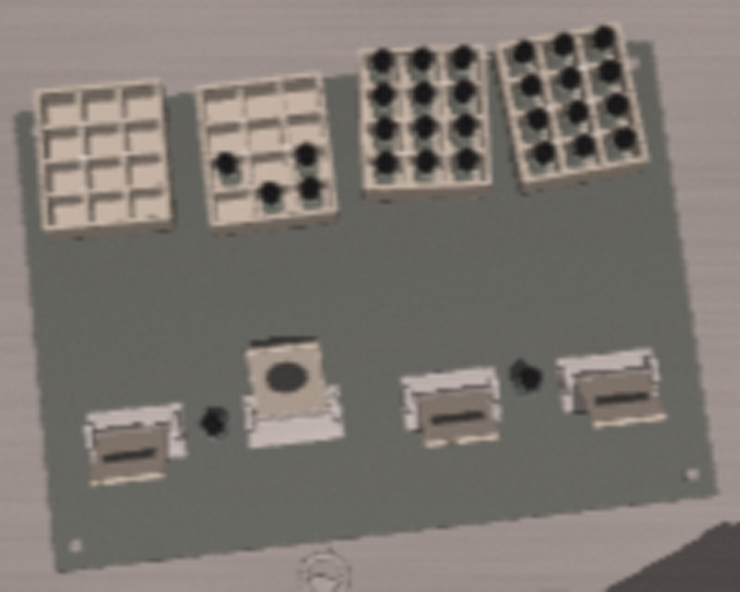

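Run:
```python
from h import *
p=np.load('top1.npz')['p'];d=np.load('top1.npz')['d'];P=pts('top',d);Z=P[...,2]
yaw=np.arctan2(.035,.298);X=np.array([np.cos(yaw),np.sin(yaw)]);Y=np.array([-X[1],X[0]])
for n,(u,v,w,h) in dict(t1=(243,212,26,19),t2=(286,192,26,24),t3=(330,202,25,19),t4=(372,197,29,19)).items():
    q=P[v:v+h,u:u+w].reshape(-1,3);q=q[(q[:,2]>.02)]
    s=q[:,:2]@X;y=q[:,:2]@Y;e=q[:,2]>.066
    edge_s=np.median(s[q[:,2]>.07]);sg=1 if n=='t2' else -1
    # fit tag plane line s vs z for z .045-.075
    k=(q[:,2]>.045);f=np.polyfit(q[k,2],s[k],1)
    ym=(np.percentile(y[e],2)+np.percentile(y[e],98))/2
    hs=np.polyval(f,.026);H=hs*X+ym*Y
    print(n,'edge s',edge_s.round(4),'slope',np.degrees(np.arctan(f[0])).round(1),'hinge s',hs.round(4),'edge-34',(edge_s-sg*.032).round(4),'y',ym.round(4),'world',H.round(4))
print(np.degrees(yaw),X,Y)
```

```text
t1 edge s 0.5215 slope -6.3 hinge s 0.5343 edge-34 0.5535 y 0.0562 world [0.5241 0.1182]
t2 edge s 0.5853 slope -8.2 hinge s 0.5821 edge-34 0.5533 y 0.0124 world [0.5766 0.0802]
t3 edge s 0.5219 slope -6.5 hinge s 0.535 edge-34 0.5539 y -0.0794 world [ 0.5406 -0.0164]
t4 edge s 0.5224 slope -6.5 hinge s 0.535 edge-34 0.5544 y -0.1663 world [ 0.5508 -0.1028]
6.698681087587725 [0.99317333 0.11664787] [-0.11664787  0.99317333]
```

Left to right in the top view, the bays are:

| Bay | Rack | Tag pixel | Tag shows | Action |
|---|---|---|---|---|
| 1 | empty | (256,221) | bar | none, it is right |
| 2 | 4 vials | (299,204) | disc | push towards the robot |
| 3 | full | (343,211) | bar | push towards its rack |
| 4 | full | (386,206) | bar | push towards its rack |

The loose vials are at (278,215) and (363,203).

```bash
python3 -m handwheel '[{"hand":-1,"dx":1.7,"dy":2.4,"wz":-0.016},{"hand":-1,"dx":1.7,"dy":2.4,"wz":-0.016},{"hand":-1,"dx":1.7,"dy":2.4,"wz":-0.016},{"hand":-1,"dx":1.7,"dy":2.4,"wz":-0.016},{"hand":-1,"dx":1.7,"dy":2.4,"wz":-0.016},{"hand":-1,"dx":1.7,"dy":2.4,"wz":-0.016},{"hand":-1,"dx":1.7,"dy":2.4,"wz":-0.016},{"hand":-1,"dx":1.7,"dy":2.4,"wz":-0.016},{"hand":-1,"dx":1.7,"dy":2.4,"wz":-0.016},{"hand":-1,"dx":1.7,"dy":2.4,"wz":-0.016}]'
python3 -m handwheel '[{"hand":-1,"dx":1.7,"dy":2.3},{"hand":-1,"dx":1.7,"dy":2.3},{"hand":-1,"dx":1.7,"dy":2.3},{"hand":-1,"dx":1.7,"dy":2.3},{"hand":-1,"dx":1.7,"dy":2.3},{"hand":-1,"dx":1.7,"dy":2.3},{"hand":-1,"dx":1.7,"dy":2.3},{"hand":-1,"dx":1.7,"dy":2.3},{"hand":-1,"dx":1.7,"dy":2.3},{"hand":-1}]'
```

```text
invalid input
invalid input
```

```bash
python3 -m handwheel '[{"hand":-1,"dx":1.7,"dy":2.4,"dz":0,"wx":0,"wy":0,"wz":-0.016},{"hand":-1,"dx":1.7,"dy":2.4,"dz":0,"wx":0,"wy":0,"wz":-0.016},{"hand":-1,"dx":1.7,"dy":2.4,"dz":0,"wx":0,"wy":0,"wz":-0.016},{"hand":-1,"dx":1.7,"dy":2.4,"dz":0,"wx":0,"wy":0,"wz":-0.016},{"hand":-1,"dx":1.7,"dy":2.4,"dz":0,"wx":0,"wy":0,"wz":-0.016},{"hand":-1,"dx":1.7,"dy":2.4,"dz":0,"wx":0,"wy":0,"wz":-0.016},{"hand":-1,"dx":1.7,"dy":2.4,"dz":0,"wx":0,"wy":0,"wz":-0.016},{"hand":-1,"dx":1.7,"dy":2.4,"dz":0,"wx":0,"wy":0,"wz":-0.016},{"hand":-1,"dx":1.7,"dy":2.4,"dz":0,"wx":0,"wy":0,"wz":-0.016},{"hand":-1,"dx":1.7,"dy":2.4,"dz":0,"wx":0,"wy":0,"wz":-0.016}]'
```

```text
time_s: 1.1
position: [0.3394, -0.3604, 0.2223]
tcp_rot: [[0.994, 0.113, -0.0], [0.113, -0.994, 0.001], [-0.0, -0.001, -1.0]]
force: [-0.8, 0.0, 0.3]
opening: 0.173
```

```bash
python3 -m handwheel '[{"hand":-1,"dx":1.87,"dy":2.57,"dz":0,"wx":0,"wy":0,"wz":0},{"hand":-1,"dx":1.87,"dy":2.57,"dz":0,"wx":0,"wy":0,"wz":0},{"hand":-1,"dx":1.87,"dy":2.57,"dz":0,"wx":0,"wy":0,"wz":0},{"hand":-1,"dx":1.87,"dy":2.57,"dz":0,"wx":0,"wy":0,"wz":0},{"hand":-1,"dx":1.87,"dy":2.57,"dz":0,"wx":0,"wy":0,"wz":0},{"hand":-1,"dx":1.87,"dy":2.57,"dz":0,"wx":0,"wy":0,"wz":0},{"hand":-1,"dx":1.87,"dy":2.57,"dz":0,"wx":0,"wy":0,"wz":0},{"hand":-1,"dx":1.87,"dy":2.57,"dz":0,"wx":0,"wy":0,"wz":0},{"hand":-1,"dx":1.87,"dy":2.57,"dz":0,"wx":0,"wy":0,"wz":0},{"hand":-1,"dx":0,"dy":0,"dz":0,"wx":0,"wy":0,"wz":0}]'
```

```text
time_s: 2.1
position: [0.5087, -0.1275, 0.2223]
tcp_rot: [[0.993, 0.118, 0.001], [0.118, -0.993, 0.001], [0.001, -0.001, -1.0]]
force: [-0.3, 0.1, -0.5]
opening: 0.004
```

```bash
python3 -m handwheel '[{"hand":-1,"dx":0,"dy":0,"dz":-2.5,"wx":0,"wy":0,"wz":0},{"hand":-1,"dx":0,"dy":0,"dz":-2.5,"wx":0,"wy":0,"wz":0},{"hand":-1,"dx":0,"dy":0,"dz":-2.5,"wx":0,"wy":0,"wz":0},{"hand":-1,"dx":0,"dy":0,"dz":-2.5,"wx":0,"wy":0,"wz":0},{"hand":-1,"dx":0,"dy":0,"dz":-2.5,"wx":0,"wy":0,"wz":0},{"hand":-1,"dx":0,"dy":0,"dz":-2.5,"wx":0,"wy":0,"wz":0},{"hand":-1,"dx":0,"dy":0,"dz":-1.2,"wx":0,"wy":0,"wz":0},{"hand":-1,"dx":0,"dy":0,"dz":0,"wx":0,"wy":0,"wz":0},{"hand":-1,"dx":0,"dy":0,"dz":0,"wx":0,"wy":0,"wz":0}]'
python3 - <<'E'
from h import *
p,d=cap('side','side2.png');cap('top','top2.png')
cv2.imwrite('pics/z2.png',cv2.resize(cv2.cvtColor(p,4)[130:270,180:380],None,fx=4,fy=4))
E
```

```text
time_s: 3.0
position: [0.5075, -0.1308, 0.0609]
tcp_rot: [[0.994, 0.113, 0.0], [0.113, -0.994, -0.0], [0.0, 0.0, -1.0]]
force: [-0.6, -0.3, -0.3]
opening: 0.01
```

View pics/z2.png

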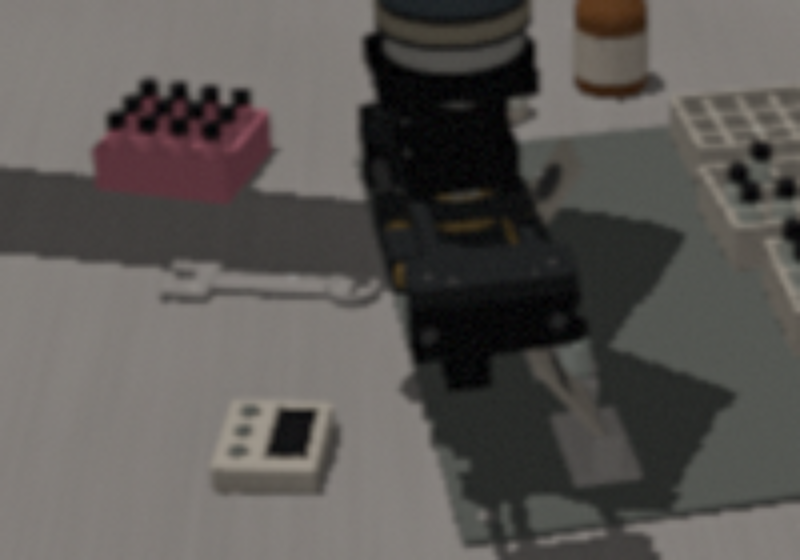

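```bash
python3 -m handwheel '[{"hand":-1,"dx":0.5,"dy":0.06,"dz":0,"wx":0,"wy":0,"wz":0},{"hand":-1,"dx":0.5,"dy":0.06,"dz":0,"wx":0,"wy":0,"wz":0},{"hand":-1,"dx":0.5,"dy":0.06,"dz":0,"wx":0,"wy":0,"wz":0},{"hand":-1,"dx":0.5,"dy":0.06,"dz":0,"wx":0,"wy":0,"wz":0},{"hand":-1,"dx":0.5,"dy":0.06,"dz":0,"wx":0,"wy":0,"wz":0},{"hand":-1,"dx":0.5,"dy":0.06,"dz":0,"wx":0,"wy":0,"wz":0},{"hand":-1,"dx":0.5,"dy":0.06,"dz":0,"wx":0,"wy":0,"wz":0},{"hand":-1,"dx":0.5,"dy":0.06,"dz":0,"wx":0,"wy":0,"wz":0},{"hand":-1,"dx":0.5,"dy":0.06,"dz":0,"wx":0,"wy":0,"wz":0},{"hand":-1,"dx":0.5,"dy":0.06,"dz":0,"wx":0,"wy":0,"wz":0}]'
python3 -m handwheel '[{"hand":-1,"dx":0.5,"dy":0.06,"dz":0,"wx":0,"wy":0,"wz":0},{"hand":-1,"dx":0.5,"dy":0.06,"dz":0,"wx":0,"wy":0,"wz":0},{"hand":-1,"dx":0.5,"dy":0.06,"dz":0,"wx":0,"wy":0,"wz":0},{"hand":-1,"dx":0,"dy":0,"dz":0,"wx":0,"wy":0,"wz":0},{"hand":-1,"dx":0,"dy":0,"dz":0,"wx":0,"wy":0,"wz":0}]'
python3 - <<'E'
from h import *
p,d=cap('side')
cv2.imwrite('pics/z3.png',cv2.resize(cv2.cvtColor(p,4)[130:270,180:380],None,fx=4,fy=4))
E
```

```text
time_s: 4.1
position: [0.5578, -0.1243, 0.0605]
tcp_rot: [[0.994, 0.114, 0.0], [0.114, -0.994, 0.0], [0.0, -0.0, -1.0]]
force: [-0.2, -0.4, 0.1]
opening: 0.003
time_s: 4.6
position: [0.5723, -0.1225, 0.0605]
tcp_rot: [[0.994, 0.114, -0.0], [0.114, -0.994, 0.0], [-0.0, -0.0, -1.0]]
force: [-1.3, 0.9, -0.1]
opening: 0.006
```

View pics/z3.png

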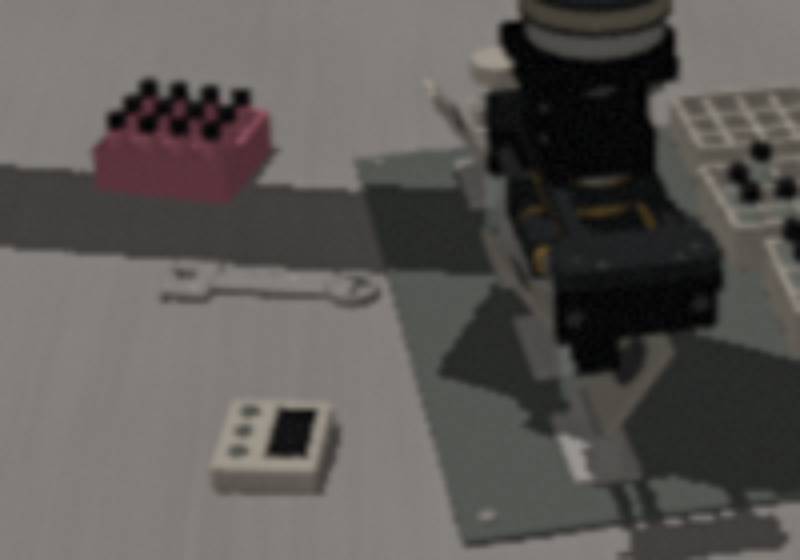

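The side view shows tag 4 leaning to its rack with its disc visible at (640,350). Tag 3 is next.

```bash
python3 -m handwheel '[{"hand":-1,"dx":0,"dy":0,"dz":2,"wx":0,"wy":0,"wz":0},{"hand":-1,"dx":0,"dy":0,"dz":2.5,"wx":0,"wy":0,"wz":0},{"hand":-1,"dx":0,"dy":0,"dz":2.5,"wx":0,"wy":0,"wz":0},{"hand":-1,"dx":-1.9,"dy":2.3,"dz":0,"wx":0,"wy":0,"wz":0},{"hand":-1,"dx":-1.9,"dy":2.3,"dz":0,"wx":0,"wy":0,"wz":0},{"hand":-1,"dx":-1.9,"dy":2.3,"dz":0,"wx":0,"wy":0,"wz":0},{"hand":-1,"dx":-1.9,"dy":2.3,"dz":0,"wx":0,"wy":0,"wz":0},{"hand":-1,"dx":0,"dy":0,"dz":0,"wx":0,"wy":0,"wz":0},{"hand":-1,"dx":0,"dy":0,"dz":0,"wx":0,"wy":0,"wz":0}]'
```

```text
time_s: 5.55
position: [0.4962, -0.0303, 0.1308]
tcp_rot: [[0.993, 0.114, 0.001], [0.114, -0.993, -0.0], [0.0, 0.0, -1.0]]
force: [0.3, -0.1, 0.2]
opening: 0.003
```

```bash
python3 -m handwheel '[{"hand":-1,"dx":0,"dy":0,"dz":-2,"wx":0,"wy":0,"wz":0},{"hand":-1,"dx":0,"dy":0,"dz":-2.5,"wx":0,"wy":0,"wz":0},{"hand":-1,"dx":0,"dy":0,"dz":-2.5,"wx":0,"wy":0,"wz":0},{"hand":-1,"dx":0,"dy":0,"dz":0,"wx":0,"wy":0,"wz":0},{"hand":-1,"dx":0.5,"dy":0.06,"dz":0,"wx":0,"wy":0,"wz":0},{"hand":-1,"dx":0.5,"dy":0.06,"dz":0,"wx":0,"wy":0,"wz":0},{"hand":-1,"dx":0.5,"dy":0.06,"dz":0,"wx":0,"wy":0,"wz":0},{"hand":-1,"dx":0.5,"dy":0.06,"dz":0,"wx":0,"wy":0,"wz":0},{"hand":-1,"dx":0.5,"dy":0.06,"dz":0,"wx":0,"wy":0,"wz":0},{"hand":-1,"dx":0.5,"dy":0.06,"dz":0,"wx":0,"wy":0,"wz":0}]'
python3 -m handwheel '[{"hand":-1,"dx":0.5,"dy":0.06,"dz":0,"wx":0,"wy":0,"wz":0},{"hand":-1,"dx":0.5,"dy":0.06,"dz":0,"wx":0,"wy":0,"wz":0},{"hand":-1,"dx":0.5,"dy":0.06,"dz":0,"wx":0,"wy":0,"wz":0},{"hand":-1,"dx":0.5,"dy":0.06,"dz":0,"wx":0,"wy":0,"wz":0},{"hand":-1,"dx":0.5,"dy":0.06,"dz":0,"wx":0,"wy":0,"wz":0},{"hand":-1,"dx":0.5,"dy":0.06,"dz":0,"wx":0,"wy":0,"wz":0},{"hand":-1,"dx":0.5,"dy":0.06,"dz":0,"wx":0,"wy":0,"wz":0},{"hand":-1,"dx":0,"dy":0,"dz":0,"wx":0,"wy":0,"wz":0},{"hand":-1,"dx":0,"dy":0,"dz":0,"wx":0,"wy":0,"wz":0}]'
python3 - <<'E'
from h import *
p,d=cap('side')
cv2.imwrite('pics/z4.png',cv2.resize(cv2.cvtColor(p,4)[130:270,180:380],None,fx=4,fy=4))
E
```

```text
time_s: 6.55
position: [0.527, -0.0269, 0.0609]
tcp_rot: [[0.994, 0.114, 0.001], [0.114, -0.994, -0.0], [0.001, 0.0, -1.0]]
force: [-0.8, -0.6, -0.8]
opening: 0.007
time_s: 7.45
position: [0.5613, -0.0227, 0.0605]
tcp_rot: [[0.994, 0.114, -0.0], [0.114, -0.994, 0.0], [-0.0, -0.0, -1.0]]
force: [-0.2, -0.5, -0.5]
opening: 0.006
```

View pics/z4.png

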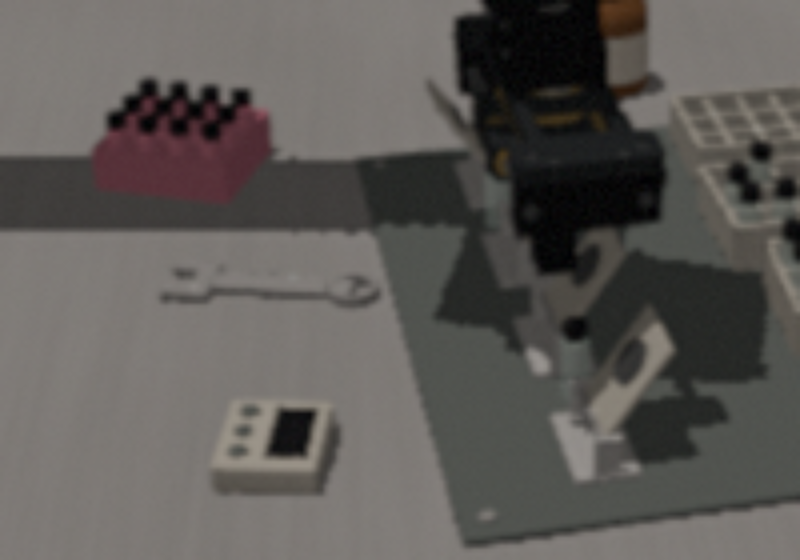

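Both tags 3 and 4 now show discs, at (600,260) and (635,355), and the vial at (575,330) is still standing. Next I push tag 2 from its rack side.

```bash
python3 -m handwheel '[{"hand":-1,"dx":0,"dy":0,"dz":2,"wx":0,"wy":0,"wz":0},{"hand":-1,"dx":0,"dy":0,"dz":2.5,"wx":0,"wy":0,"wz":0},{"hand":-1,"dx":0,"dy":0,"dz":2.5,"wx":0,"wy":0,"wz":0},{"hand":-1,"dx":1.1,"dy":2.16,"dz":0,"wx":0,"wy":0,"wz":0},{"hand":-1,"dx":1.1,"dy":2.16,"dz":0,"wx":0,"wy":0,"wz":0},{"hand":-1,"dx":1.1,"dy":2.16,"dz":0,"wx":0,"wy":0,"wz":0},{"hand":-1,"dx":1.1,"dy":2.16,"dz":0,"wx":0,"wy":0,"wz":0},{"hand":-1,"dx":1.1,"dy":2.16,"dz":0,"wx":0,"wy":0,"wz":0},{"hand":-1,"dx":0,"dy":0,"dz":0,"wx":0,"wy":0,"wz":0},{"hand":-1,"dx":0,"dy":0,"dz":0,"wx":0,"wy":0,"wz":0}]'
```

```text
time_s: 8.5
position: [0.6156, 0.0854, 0.1302]
tcp_rot: [[0.993, 0.115, -0.001], [0.115, -0.993, -0.0], [-0.001, 0.0, -1.0]]
force: [-0.8, -0.5, -0.6]
opening: 0.009
```

```bash
python3 -m handwheel '[{"hand":-1,"dx":0,"dy":0,"dz":-2,"wx":0,"wy":0,"wz":0},{"hand":-1,"dx":0,"dy":0,"dz":-2.5,"wx":0,"wy":0,"wz":0},{"hand":-1,"dx":0,"dy":0,"dz":-2.5,"wx":0,"wy":0,"wz":0},{"hand":-1,"dx":0,"dy":0,"dz":0,"wx":0,"wy":0,"wz":0},{"hand":-1,"dx":-0.5,"dy":-0.06,"dz":0,"wx":0,"wy":0,"wz":0},{"hand":-1,"dx":-0.5,"dy":-0.06,"dz":0,"wx":0,"wy":0,"wz":0},{"hand":-1,"dx":-0.5,"dy":-0.06,"dz":0,"wx":0,"wy":0,"wz":0},{"hand":-1,"dx":-0.5,"dy":-0.06,"dz":0,"wx":0,"wy":0,"wz":0},{"hand":-1,"dx":-0.5,"dy":-0.06,"dz":0,"wx":0,"wy":0,"wz":0},{"hand":-1,"dx":-0.5,"dy":-0.06,"dz":0,"wx":0,"wy":0,"wz":0}]'
python3 -m handwheel '[{"hand":-1,"dx":-0.5,"dy":-0.06,"dz":0,"wx":0,"wy":0,"wz":0},{"hand":-1,"dx":-0.5,"dy":-0.06,"dz":0,"wx":0,"wy":0,"wz":0},{"hand":-1,"dx":-0.5,"dy":-0.06,"dz":0,"wx":0,"wy":0,"wz":0},{"hand":-1,"dx":-0.5,"dy":-0.06,"dz":0,"wx":0,"wy":0,"wz":0},{"hand":-1,"dx":-0.5,"dy":-0.06,"dz":0,"wx":0,"wy":0,"wz":0},{"hand":-1,"dx":-0.5,"dy":-0.06,"dz":0,"wx":0,"wy":0,"wz":0},{"hand":-1,"dx":-0.5,"dy":-0.06,"dz":0,"wx":0,"wy":0,"wz":0},{"hand":-1,"dx":-0.2,"dy":0,"dz":0,"wx":0,"wy":0,"wz":0},{"hand":-1,"dx":0,"dy":0,"dz":0,"wx":0,"wy":0,"wz":0},{"hand":-1,"dx":0,"dy":0,"dz":0,"wx":0,"wy":0,"wz":0}]'
python3 -m handwheel '[{"hand":-1,"dx":0,"dy":0,"dz":2,"wx":0,"wy":0,"wz":0},{"hand":-1,"dx":0,"dy":0,"dz":2.5,"wx":0,"wy":0,"wz":0},{"hand":-1,"dx":0,"dy":0,"dz":3,"wx":0,"wy":0,"wz":0},{"hand":-1,"dx":0,"dy":0,"dz":3,"wx":0,"wy":0,"wz":0},{"hand":-1,"dx":0,"dy":0,"dz":3,"wx":0,"wy":0,"wz":0},{"hand":-1,"dx":0,"dy":-3,"dz":2,"wx":0,"wy":0,"wz":0},{"hand":-1,"dx":0,"dy":-3,"dz":0,"wx":0,"wy":0,"wz":0},{"hand":-1,"dx":0,"dy":-3,"dz":0,"wx":0,"wy":0,"wz":0},{"hand":-1,"dx":0,"dy":-3,"dz":0,"wx":0,"wy":0,"wz":0},{"hand":-1,"dx":0,"dy":-3,"dz":0,"wx":0,"wy":0,"wz":0}]'
python3 -m handwheel '[{"hand":-1,"dx":-1,"dy":-4,"dz":0,"wx":0,"wy":0,"wz":0},{"hand":-1,"dx":-1,"dy":-4,"dz":0,"wx":0,"wy":0,"wz":0},{"hand":-1,"dx":-1,"dy":-4,"dz":0,"wx":0,"wy":0,"wz":0},{"hand":-1,"dx":-1,"dy":-4,"dz":0,"wx":0,"wy":0,"wz":0},{"hand":-1,"dx":-1,"dy":-4,"dz":0,"wx":0,"wy":0,"wz":0},{"hand":-1,"dx":-1,"dy":-4,"dz":0,"wx":0,"wy":0,"wz":0},{"hand":-1,"dx":-1,"dy":-4,"dz":0,"wx":0,"wy":0,"wz":0},{"hand":-1,"dx":-1,"dy":-4,"dz":0,"wx":0,"wy":0,"wz":0},{"hand":-1,"dx":0,"dy":0,"dz":0,"wx":0,"wy":0,"wz":0},{"hand":-1,"dx":0,"dy":0,"dz":0,"wx":0,"wy":0,"wz":0}]'
python3 - <<'E'
from h import *
p,d=cap('top','top5.png');cap('side','side5.png')
q=np.load('top1.npz')['p']
f=lambda p:cv2.resize(cv2.cvtColor(p,4)[100:320,200:480],None,fx=2.8,fy=2.6,interpolation=2)
cv2.imwrite('pics/z5.png',f(p))
E
```

```text
time_s: 9.5
position: [0.5861, 0.0816, 0.061]
tcp_rot: [[0.994, 0.114, 0.001], [0.114, -0.994, -0.0], [0.001, 0.0, -1.0]]
force: [0.7, 0.0, 0.0]
opening: 0.001
time_s: 10.5
position: [0.5496, 0.0774, 0.0606]
tcp_rot: [[0.994, 0.114, 0.001], [0.114, -0.994, -0.0], [0.001, 0.0, -1.0]]
force: [-0.3, 0.2, 0.9]
opening: 0.005
time_s: 11.5
position: [0.5494, -0.0738, 0.2158]
tcp_rot: [[0.994, 0.114, 0.001], [0.114, -0.994, -0.0], [0.001, 0.0, -1.0]]
force: [0.0, -0.3, 0.1]
opening: 0.005
time_s: 12.5
position: [0.4688, -0.3933, 0.2152]
tcp_rot: [[0.994, 0.111, -0.0], [0.111, -0.994, 0.001], [0.0, -0.001, -1.0]]
force: [-0.9, 1.0, -0.2]
opening: 0.005
```

View pics/z5.png

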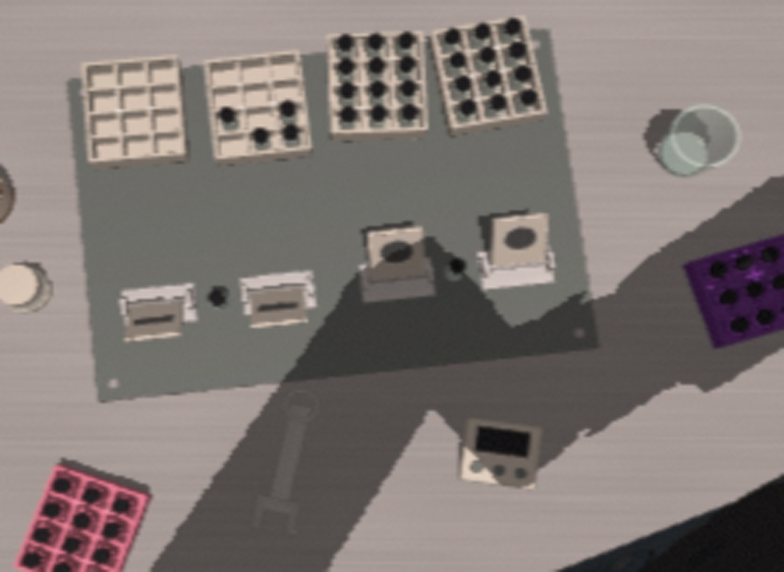

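View pics/side5.png

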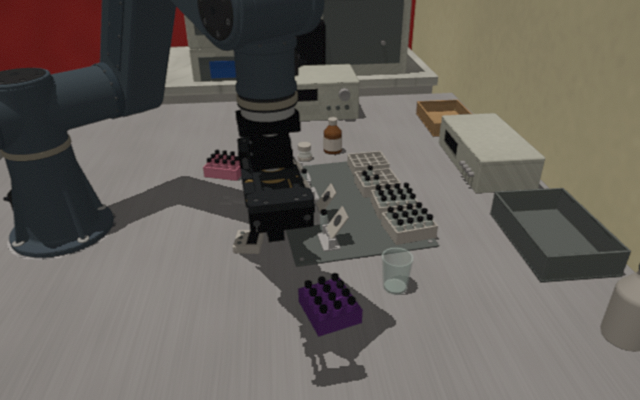

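The enlarged top view shows bars at (153,318) and (277,302) in front of the empty and part-filled racks. The discs are at (397,252) and (520,238) in front of the two full racks. Both vials are standing, the racks look unmoved, and the arm is clear.

```bash
python3 -c "
from rig import hand_in
print(hand_in())"
```

```text
the job is handed in; nothing more can be done
None
```

I handed the job in with all four tags agreeing with their racks, at about 12.6 s of the 54 s allowed.

- **Tags pushed:** With the shut fingertips I pushed the tags at the two full racks over towards their racks, so they now show the disc. I pushed the tag at the rack with 4 vials over towards the robot, so it now shows the bar. The tag at the empty rack was already right, and I left it alone.
- **Last checks:** The final top view showed bar, bar, disc, disc in front of the empty, part-filled, full and full racks. Both loose vials were still standing, and the racks and other things looked unmoved by eye; I did not measure their positions again. The arm was well clear of everything. Every force reading I took was under about 2 N.
- **Failed or disagreed:** The first two move calls were refused as invalid because they left out some of the row keys; the arm did not move. My first fit for the tag hinge positions and y centres was spoiled by stray pixels. I used the tag edges and the tag centres found from the depth picture instead, and those matched the 100 mm bay spacing.

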